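# Set, lock and raise the counter radio

## Robot

A 7-joint arm with a two-finger parallel gripper is mounted at the origin on the work surface. World frame = base frame: x ahead of the robot, y to its left, z up, the work surface at z = 0. Lengths are in m, angles in rad, forces in N, time in s.
With the tool pointing down it reaches from about 0.425 to 0.825 m from the base axis. Payload 3.6 kg.
Tool frame: the origin (TCP) lies at the very end of the fingers, on their centre line; the grasp point (between the pads) lies r.hold_point_z behind it (r.hold_point_z is the distance from the TCP to the grasp point, in m); z points along the fingers, y is the line along which they close (so a half turn about z gives the same grasp; the last joint's range is limited). The gripper opens to 93 mm and grips with 3 to 60 N. Pads are 15 mm wide; open, the fingers measure 128 mm over their backs; the gripper's body (75 mm by 188 mm) begins 65 mm behind the grasp point.
Start: joints at [-1.323, 0.615, -0.013, 1.423, 0.008, 1.103, -0.04], TCP at [0.176, 0.626, 0.219] pointing down, gripper open.
Joint ranges: [-3.12, 3.12], [-0.3, 2.06], [-1.34, 1.32], [0.26, 2.42], [-1.36, 4.5], [0.01, 1.98], [-2.84, 2.84]. Speed limits (rad/s): [2.79, 2.79, 3.14, 3.14, 3.14, 3.14, 3.14].

## Interface

Orientations are given as a rotation vector (axis times angle).
In Python, from cell import r gives the robot as it stands.
- The arm moves only by the tool step_hand, called by a JSON object that holds its "method" and its "body", one argument or row to a line. Schema: {"type":"object","properties":{"moves":{"type":"array","items":{"type":"array","items":{"type":"number"},"minItems":6,"maxItems":6},"minItems":1,"maxItems":8},"aperture":{"type":"number"},"only":{"type":"string"},"quiet":{"type":"boolean"},"lines":{"type":"string"}},"required":["moves"],"additionalProperties":false}. moves is a list of rows, 1 to 8 of them, each of 6 numbers: dx, dy, dz in units of 50 mm, then a rotation vector rx, ry, rz in rad; each row shifts and turns the commanded pose from where the row before left it, along the tool's axes as they then stand; what a row does not reach is not made up. A row lasts 1/12 s, in which the tool goes at most 0.0417 m and 0.125 rad, less where a joint would pass 70% of its speed; a pose out of reach is approached as far as the arm can. aperture is the finger opening in m, set as the call begins (left out keeps the last). The fingers move at their own pace and stop on an object; the grip force is fixed at half the most. Time passes only in rows, so rows that do not move let the fingers close. The tool returns the time, the measured TCP pose, the force, the opening and the grip force at its end. only (a regular expression) keeps the lines of the reply that match it, lines (a string "A,B") keeps lines A to B, and quiet returns only ok. Input that does not fit is refused with a message, and nothing moves.
- r.read_state(): the state, without advancing time (a new reading comes with each control period).
- r.get_image(name): name is "scene" or "top"; returns the picture (420x560x3 uint8, red, green, blue); there is no depth.
- r.calibration(name): a dict with "mtx" (3x3 intrinsics, pixels), "extrinsics" (4x4, takes a point from camera to world coordinates). Camera axes: x right, y down, z forward; pixel columns grow to the right and rows downward; lengths in m; the calibration is good to about 2 mm. A picture is of the moment at which its call begins. calibration takes no time and is no camera call.
- r.finish_job(): hands the job in; it is judged then, once.
The state is a dict: "time_s": time; "joint_pos": joint angles; "joint_velocities": joint speeds; "effort": joint torques, N m; "position": TCP position; "ee_rot": TCP orientation; "contact_force": force on the tool from outside, world axes, zero at the start; "ft_torque": the same for the moment, N m; "width": finger opening in m; "gripper_force": force on a finger pad.
Only numpy, scipy, OpenCV 4.12 (cv2) and the standard library are available. Lean on these libraries where they do the work, as an engineer would, in place of code of your own. Each camera call takes 0.05 s, during which the arm holds its last target. There are 200 camera calls.

## Task

Get the counter radio ready for the announcement: turn the tuning dial until its pointer stands at the long white mark, then slide the lock fully home over the pointer. Then press the aerial's release button so that the aerial pops up, take it by its head, pull it up past the first stop to the second stop, and finish while still holding it there fully extended, for its springs draw it back in. Leave the other things on the desk where they are.

Things in the scene. Friction and masses are not known exactly. Their poses are not given: they have to be found in the camera images.
- radio: grey desk radio fixed to the table, box 150 (x) x 360 (y) x 100 mm (z); its top, the deck, carries all controls in a row. Origin: centre of its underside; own x points away from its display side (at yaw 0 away from the robot), y along the row, z up. In this frame, at x = 0: dial axis y = +85, lock tab y = -18 (clear) to +12 (home), release button y = -83, aerial y = -138 mm
- dial (a joint): tuning dial, rad: 0 = pointer exactly at the long white mark, which lies on the deck beside the dial toward the lock (the radio's -y from the dial axis); positive = anticlockwise seen from above; range -1.8 to 0.6, starts at -1.35 to -0.4, so turn it anticlockwise. Stays where left (friction about 0.05 N m)
- dial_grip (a point): on the dial's axis, 24 mm above the deck. Dial: flange 64 mm across, 6 mm high, with an upright black grip bar 12 mm thick, 46 mm long, from 6 to 36 mm above the deck. A black pointer 6 mm wide in line with the bar reaches 48 mm from the axis; at dial = 0 bar and pointer lie along the radio's y, pointer toward -y. Axes turn with the dial, at 0 like the radio's
- lock (a joint): slide lock, m: 0 = clear, 0.03 = fully home over the dial's pointer; slides along the radio's +y (toward the dial), stays where left, about 1.5 N. Its two prongs, 15 mm apart, pass on either side of the pointer under a small hood; they meet the pointer if the dial is more than about 0.1 rad off its mark, and afterwards trap it
- lock_tab (a point): centre of the top of the lock's black upright grip tab, 38 mm above the deck; the tab is 26 mm along the radio's x, 10 mm along y, from 10 to 38 mm above the deck, on a shoe 26 x 40 x 10 mm. Axes like the radio's
- release (a joint): aerial release button, m: 0 = out, 0.006 = fully pressed (about 5 N), springs back out. Pressed about 4 mm or more it frees the aerial, which pops up some 20 mm and stays free; unpressed, the stowed aerial is latched and cannot be pulled
- release_top (a point): centre of the top of the round black release button, 28 mm across, 22 mm above the deck when out, in a round dark housing 44 mm across and 12 mm high; pressed straight down
- section1 (a joint): upper (thin) aerial section, m: 0 = stowed, about 0.02 after it has popped up, 0.06 = drawn out to the first stop (takes up to 3.5 N, springs back to about 0.02)
- section2 (a joint): lower (thicker) aerial section, m: 0 = stowed, 0.05 = the second stop; moves only after the first stop, needs 5.5 N rising to 8.5 N, springs back to 0. The head's rise is section1 + section2, 110 mm in all, straight up
- aerial_head: steel head on the upright aerial, the aerial's only handle: a cylinder 16 mm across with a rim 22 mm across on top. Origin on its axis, stowed 2 mm above the deck; the cylinder runs from 8 to 34 mm above the origin, the rim from 34 to 40 mm. Axes like the radio's
- stapler: grey and black stapler, 36 x 120 x 45 mm, lies in front of the radio (robot side). Origin at the centre of its underside; a bystander, to be left alone
- eraser: white eraser, 18 x 42 x 12 mm, lies on the radio's deck near its back edge, behind the gap between lock and button. Origin at the centre of its underside; a bystander, to be left alone
- tape_roll: clear roll of tape lying flat, 80 mm across, 20 mm high, behind the radio. Origin at the centre of its underside; a bystander, to be left alone
- glue_stick: upright glue stick, 27 mm across, 86 mm high, behind the radio. Origin at the centre of its underside; a bystander, to be left alone
- mug: white mug, 78 mm across, 90 mm high, at one end of the radio. Origin at the centre of its underside; a bystander, to be left alone
- pencup: dark steel pen cup with pens, 72 mm across, 95 mm high (pens to about 140 mm), at the other end of the radio. Origin at the centre of its underside; a bystander, to be left alone

How it is judged:
On the way, in this order (a step that is already met when the one before it is completed fails the run):
1. the dial's pointer stands at the mark, lock still clear (value of joint dial between -0.13 and 0.13 rad and value of joint lock below 0.008 m), for 0.2 s.
2. the lock is fully home over the pointer (value of joint dial between -0.13 and 0.13 rad and value of joint lock above 0.026 m), for 0.2 s.
3. the release button is pressed and the aerial has popped up, section 2 still stowed (value of joint lock above 0.026 m and value of joint release above 0.003 m and value of joint section1 above 0.01 m and value of joint section2 below 0.01 m), for 0.02 s.
4. the aerial is pulled by its head to the first stop (value of joint lock above 0.026 m and value of joint section1 above 0.054 m and contact force between the fingers and aerial_head above 1 N), for 0.05 s.
At the end, for the whole second after the job is handed in: Fingers hold the aerial head (over 1 N) at the second stop (section 1 beyond 56 of 60 mm, section 2 beyond 44 of 50 mm), dial within 0.13 rad of its mark, lock within 4 mm of home, no bystander moved over 30 mm; all this through the last second (all of step 2 and value of joint section1 above 0.056 m and value of joint section2 above 0.044 m and contact force between the fingers and aerial_head above 1 N and distance of each of stapler, eraser, tape_roll, glue_stick, mug, pencup from where it was at the start of the episode below 0.03 m); the arm keeps its last pose, push and grip.
It fails at once if a bystander is pushed away by more than 30 mm or knocked over (distance of any of stapler, eraser, tape_roll, glue_stick, mug, pencup from where it was at the start of the episode above 0.03 m or angle between any of stapler, eraser, tape_roll, glue_stick, mug, pencup's own z axis and vertical above 0.6 rad).
It also fails if it takes over 64 s, if anything falls off the work surface, if the arm or the gripper's body presses on something with over 40 N, if the wrist force passes 120 N, or if a joint passes its speed limit or range.

## Working session

There is one attempt and no reset: what is moved stays moved. The work goes in short steps, Python scripts to look and compute and a tool call to move; the robot and the scene stay as the last step left them, time stands still between calls to the robot, and variables do not carry over. Pictures are saved under pics/ and viewed, at most 10 in all, crops included, and the job is handed in when it is done.

```bash
ls; mkdir -p pics
```

Run:
```python
from cell import r
import cv2,numpy as np
for n in("scene","top"):
    im=r.get_image(n); cv2.imwrite(f"pics/{n}0.png",im[:,:,::-1])
    c=r.calibration(n); print(np.round(c["mtx"],1).tolist(),np.round(c["extrinsics"],3).tolist())
s=r.read_state();print(s["time_s"],s["position"],s["ee_rot"],r.hold_point_z,s["width"])
```

```text
cell.py
pics
[[513.7, 0.0, 277.8], [0.0, 513.7, 209.6], [0.0, 0.0, 1.0]] [[0.461, 0.712, -0.53, 1.171], [0.887, -0.373, 0.271, -0.268], [-0.005, -0.595, -0.803, 1.034], [0.0, 0.0, 0.0, 1.0]]
[[443.0, 0.0, 281.4], [0.0, 443.0, 207.6], [0.0, 0.0, 1.0]] [[0.02, -0.984, 0.176, 0.404], [-1.0, -0.022, -0.01, 0.053], [0.013, -0.176, -0.984, 0.991], [0.0, 0.0, 0.0, 1.0]]
0.1 [0.1761847  0.62493612 0.21759426] [-0.43013923 -3.11173579  0.00359361] 0.0188 0.09288089779658022
```

View pics/top0.png

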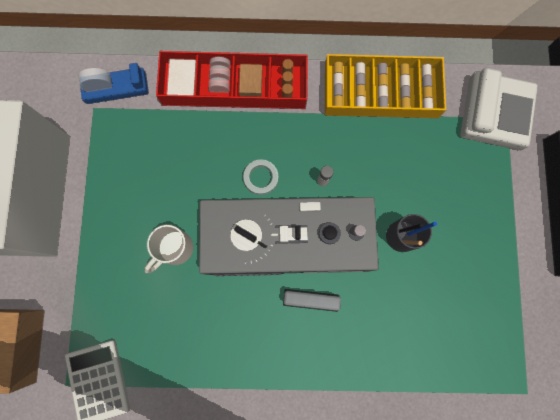

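View pics/scene0.png

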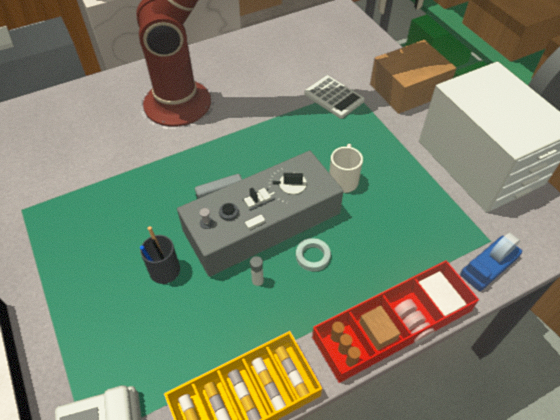

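The top view shows the radio spanning columns 200–377 and rows 198–273. The dial is at (246,235), the lock at (292,234), the button at (330,232) and the aerial at (358,232). The scene view confirms this layout. Next I'll take pixel measurements on an enlarged crop.

Create h.py:
```python
from cell import r
import cv2,numpy as np
def cast(n,uv,z):
    c=r.calibration(n);E=np.array(c["extrinsics"]);d=E[:3,:3]@np.linalg.inv(c["mtx"])@np.array([uv[0],uv[1],1.])
    o=E[:3,3];return o+d*(z-o[2])/d[2]
def proj(n,p):
    c=r.calibration(n);E=np.linalg.inv(np.array(c["extrinsics"]));q=np.array(c["mtx"])@(E[:3,:3]@np.array(p)+E[:3,3]);return q[:2]/q[2]
```

Run:
```python
from h import *
im=cv2.imread("pics/top0.png")
cv2.imwrite("pics/crop.png",cv2.resize(im[190:285,192:392],None,fx=4,fy=4,interpolation=cv2.INTER_CUBIC))
# radio deck outline: grey non-green
hsv=cv2.cvtColor(im,cv2.COLOR_BGR2HSV)
m=((hsv[...,1]>90)&(hsv[...,0]>60)&(hsv[...,0]<95)).astype(np.uint8)
m=1-m; k=np.zeros_like(m);k[185:285,196:385]=m[185:285,196:385]
k=cv2.morphologyEx(k,cv2.MORPH_OPEN,np.ones((5,5)))
cs,_=cv2.findContours(k,0,2);c=max(cs,key=cv2.contourArea);b=cv2.minAreaRect(c);bp=cv2.boxPoints(b);print(b)
for p in bp:print(p,cast("top",p,.1)[:2].round(4))
g=cv2.cvtColor(im,cv2.COLOR_BGR2GRAY)
w=(g>150).astype(np.uint8);w[:, :225]=0;w[:,268:]=0;w[:215]=0;w[258:]=0
cs,_=cv2.findContours(w,0,2);pts=np.vstack([q for q in cs if cv2.contourArea(q)>40]);e=cv2.minEnclosingCircle(pts);print("flange",e,cast("top",e[0],.106))
n,l,st,ce=cv2.connectedComponentsWithStats((g<35).astype(np.uint8))
for i in range(1,n):
    x,y,ww,hh,a=st[i]
    if a>15 and 200<x<380 and 195<y<275:
        mm=cv2.moments((l==i).astype(np.uint8),True);th=.5*np.arctan2(2*mm['mu11'],mm['mu20']-mm['mu02'])
        print(st[i],ce[i],np.degrees(th).round(1),cast("top",ce[i],.13).round(4))
```

```text
((287.95697021484375, 236.090087890625), (76.91630554199219, 179.16786193847656), 88.97696685791016)
[197.70067 199.23752] [0.5768 0.216 ]
[376.83997 196.0386 ] [ 0.5918 -0.1514]
[378.21326 272.94266] [ 0.435  -0.1512]
[199.07397 276.14157] [0.4216 0.2051]
flange ((245.64720153808594, 234.70811462402344), 15.941508293151855) [0.50536429 0.11523576 0.106     ]
```

View pics/crop.png

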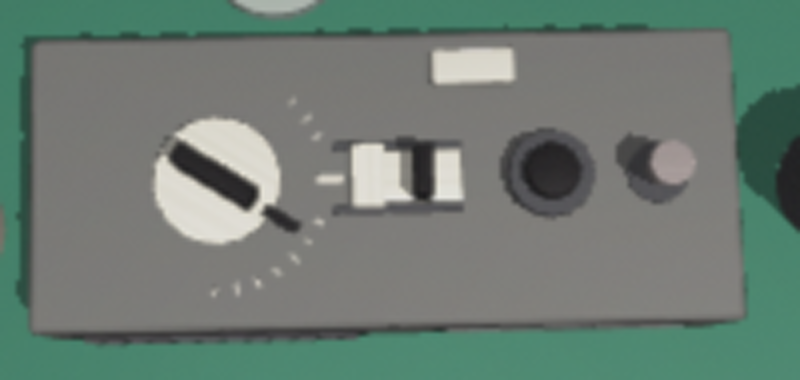

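The crop (×4, offset 192,190) shows the flange centre at (216,181), the pointer tip at (298,229), and the mark at (331,180). The tab is at (424,168), the button at (551,170) and the head's rim at (673,161).

Run:
```python
from h import *
P=lambda u,v,z:cast("top",(192+(u+.5)/4-.5,190+(v+.5)/4-.5),z)
for n,u,v,z in [("c1",32,40,.1),("c2",728,30,.1),("c3",745,320,.1),("c4",30,332,.1),("dial",216,181,.106),("mark",331,180,.1),("ptip",298,229,.108),("bar1",172,150,.136),("bar2",258,198,.136),("tab",424,168,.138),("button",551,170,.122),("head",673,161,.142),("eraser",473,65,.112)]:
    print(n,P(u,v,z).round(4))
A=P(216,181,.106);H=P(673,161,.142);d=(A-H)[:2];print(np.linalg.norm(d),"yaw",np.arctan2(-d[0],d[1]))
# refine on scene
import cv2
im=cv2.imread("pics/scene0.png");cv2.imwrite("pics/sc.png",cv2.resize(im[145:275,170:370],None,fx=4,fy=4,interpolation=cv2.INTER_CUBIC))
```

```text
c1 [0.5761 0.2121 0.1   ]
c2 [ 0.5893 -0.1447  0.1   ]
c3 [ 0.4416 -0.1507  0.1   ]
c4 [0.4285 0.2054 0.1   ]
dial [0.505  0.1153 0.106 ]
mark [0.5075 0.0577 0.1   ]
ptip [0.4817 0.0735 0.108 ]
bar1 [0.5163 0.135  0.136 ]
bar2 [0.4938 0.0926 0.136 ]
tab [0.5098 0.0126 0.138 ]
button [ 0.5122 -0.0509  0.122 ]
head [ 0.5153 -0.1076  0.142 ]
eraser [ 0.5659 -0.0127  0.112 ]
0.22310289461781482 yaw 0.046109136899202166
```

View pics/sc.png

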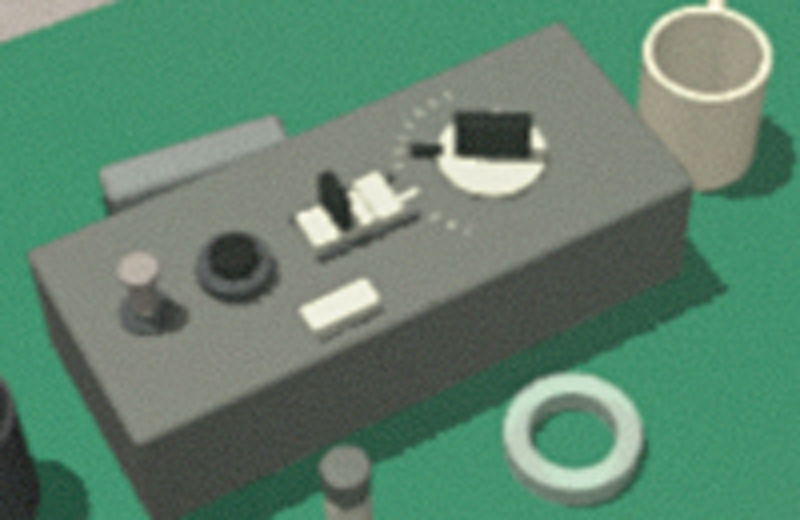

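Radio centre is about (.509,.030) with yaw about 0.04, and the dial is at about -0.53 rad. I'll first turn the tool about 1.79 rad so that it closes across the bar.

Add to h.py:
```python
from scipy.spatial.transform import Rotation as Ro
def to(x,y,z,yaw=None):
    "delta in tool axes to a world point; rz (about tool z) to bring tool y to world angle yaw (mod pi)"
    s=r.read_state();R=Ro.from_rotvec(s["ee_rot"]).as_matrix()
    a=np.arctan2(R[1,1],R[0,1])
    print("d",(R.T@(np.array([x,y,z])-s["position"])).round(4),"yaw",a.round(3),"tilt",R[:2,2].round(3),"j7",s["joint_pos"][6].round(2))
    if yaw is not None: print("rz",-((yaw-a+np.pi/2)%np.pi-np.pi/2))
```

```text
(no output)
```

{"method": "step_hand", "body": {
  "moves": [
    [0,0,0,0,0,0.125],
    [0,0,0,0,0,0.125],
    [0,0,0,0,0,0.125],
    [0,0,0,0,0,0.125],
    [0,0,0,0,0,0.125],
    [0,0,0,0,0,0.125],
    [0,0,0,0,0,0.125],
    [0,0,0,0,0,0.125]
  ],
  "aperture": 0.05
}}

```text
time_s: 0.77
position: [0.1761, 0.6252, 0.218]
ee_rot: [1.877, 2.519, -0.002]
contact_force: [0.2, 0.2, 0.2]
width: 0.0505
gripper_force: 0.0
```

{"method": "step_hand", "body": {
  "moves": [
    [0,0,0,0,0,0.125],
    [0,0,0,0,0,0.125],
    [0,0,0,0,0,0.125],
    [0,0,0,0,0,0.125],
    [0,0,0,0,0,0.125],
    [0,0,0,0,0,0.125],
    [0,0,0,0,0,0.044],
    [0,0,0,0,0,0]
  ]
}}

```text
time_s: 1.43
position: [0.1759, 0.6253, 0.2179]
ee_rot: [2.7, 1.604, -0.002]
contact_force: [0.3, -0.9, -0.5]
width: 0.0503
gripper_force: 0.0
```

```bash
python3 -c "
from h import *
to(.505,.1153,.2,np.radians(-28.5))"
```

```text
d [-0.2906  0.5328  0.0186] yaw -0.498 tilt [-0.    -0.002] j7 -1.57
rz -0.0008892897209504813
```

The rows are not in the units I measure in: shifts go in units of 50 mm. I convert before sending: 0.035 m is 0.7, -0.019 m is -0.38.

{"method": "step_hand", "body": {
  "moves": [
    [-0.38,0.7,0,0,0,0],
    [-0.38,0.7,0,0,0,0],
    [-0.38,0.7,0,0,0,0],
    [-0.38,0.7,0,0,0,0],
    [-0.38,0.7,0,0,0,0],
    [-0.38,0.7,0,0,0,0],
    [-0.38,0.7,0,0,0,0],
    [-0.38,0.7,0,0,0,0]
  ]
}}

```text
time_s: 2.1
position: [0.3503, 0.3565, 0.2187]
ee_rot: [-2.699, -1.608, 0.0]
contact_force: [0.7, -0.1, 0.6]
width: 0.0497
gripper_force: 0.0
```

{"method": "step_hand", "body": {
  "moves": [
    [-0.38,0.7,0,0,0,0],
    [-0.38,0.7,0,0,0,0],
    [-0.38,0.7,0,0,0,0],
    [-0.38,0.7,0,0,0,0],
    [-0.38,0.7,0,0,0,0],
    [-0.38,0.7,0,0,0,0],
    [0,0,0,0,0,0],
    [0,0,0,0,0,0]
  ]
}}

```text
time_s: 2.77
position: [0.4809, 0.1547, 0.2188]
ee_rot: [2.704, 1.597, -0.0]
contact_force: [-0.5, 1.0, -0.5]
width: 0.05
gripper_force: 0.0
```

```bash
python3 -c "
from h import *
to(.505,.1153,.112,np.radians(-28.5))"
```

```text
d [-0.0228  0.04    0.1068] yaw -0.504 tilt [ 0.001 -0.001] j7 -0.58
rz -0.006117649187519003
```

Move over the dial, descend, then check.

{"method": "step_hand", "body": {
  "moves": [
    [-0.228,0.4,0,0,0,0],
    [-0.228,0.4,0,0,0,0],
    [0,0,0.6,0,0,0],
    [0,0,0.6,0,0,0],
    [0,0,0,0,0,0]
  ]
}}

```text
time_s: 3.18
position: [0.4994, 0.1201, 0.154]
ee_rot: [-2.694, -1.608, 0.017]
contact_force: [-1.3, 0.7, -0.1]
width: 0.0501
gripper_force: 0.0
```

Run:
```python
from h import *
to(.505,.1153,.112,np.radians(-28.5))
a=r.get_image("scene");b=r.get_image("top")
u,v=proj("scene",(.505,.115,.136)).astype(int);A=a[v-60:v+60,u-75:u+75]
u,v=proj("top",(.505,.115,.136)).astype(int);B=b[v-60:v+60,u-75:u+75]
cv2.imwrite("pics/d1.png",cv2.resize(np.hstack([A,B])[:,:,::-1],None,fx=2.6,fy=2.6,interpolation=cv2.INTER_CUBIC))
```

```text
d [-0.0013  0.0076  0.042 ] yaw -0.495 tilt [-0.011 -0.002] j7 -0.43
rz 0.0027906603421776754
```

View pics/d1.png

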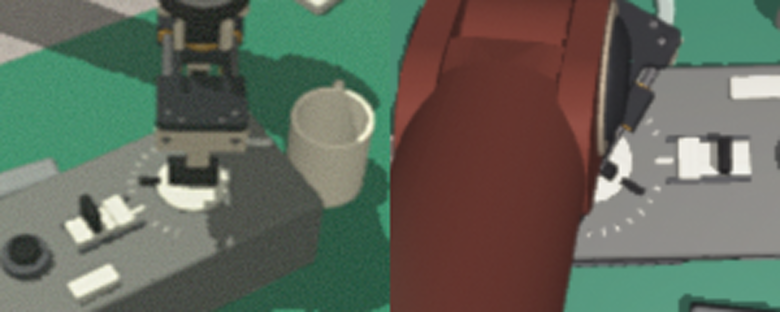

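The scene view shows the fingers above the dial's bar. The top view is blocked by the arm, with the pointer still visible. I'll correct and descend, then close.

{"method": "step_hand", "body": {
  "moves": [
    [0,0.12,0,0,0,0],
    [0,0,0.24,0,0,0],
    [0,0,0,0,0,0],
    [0,0,0,0,0,0]
  ]
}}

```text
time_s: 3.62
position: [0.51, 0.1163, 0.1478]
ee_rot: [2.699, 1.607, 0.002]
contact_force: [0.4, -0.4, 0.3]
width: 0.0503
gripper_force: 0.0
```

```bash
python3 -c "
from h import *
to(.505,.1153,.112,np.radians(-28.5))"
```

```text
d [-0.0033 -0.0039  0.0358] yaw -0.497 tilt [0.001 0.001] j7 -0.41
rz 0.00030116744846342414
```

Scaled: 0.012 m is 0.24, 0.011 m is 0.22.

{"method": "step_hand", "body": {
  "moves": [
    [-0.06,-0.08,0,0,0,0],
    [0,0,0.24,0,0,0],
    [0,0,0.24,0,0,0],
    [0,0,0.22,0,0,0],
    [0,0,0,0,0,0],
    [0,0,0,0,0,0]
  ]
}}

```text
time_s: 4.12
position: [0.5043, 0.1152, 0.1121]
ee_rot: [-2.7, -1.606, 0.0]
contact_force: [0.3, -0.1, 0.7]
width: 0.05
gripper_force: 0.0
```

```bash
python3 -c "
from h import *
to(.505,.1153,.112,np.radians(-28.5))"
```

```text
d [0.0005 0.0006 0.0001] yaw -0.498 tilt [-0.  0.] j7 -0.38
rz -0.0003861293296503199
```

{"method": "step_hand", "body": {
  "moves": [
    [0,0,0,0,0,0],
    [0,0,0,0,0,0],
    [0,0,0,0,0,0],
    [0,0,0,0,0,0],
    [0,0,0,0,0,0]
  ],
  "aperture": 0
}}

```text
time_s: 4.53
position: [0.5046, 0.1152, 0.112]
ee_rot: [2.7, 1.606, 0.001]
contact_force: [0.1, -0.8, -0.2]
width: 0.0212
gripper_force: 0.0
```

```bash
python3 -c "
from h import *
to(.505,.1153,.112,np.radians(-28.5))"
```

```text
d [0.0003 0.0003 0.    ] yaw -0.498 tilt [0.001 0.   ] j7 -0.38
rz -0.0004353243436272525
```

{"method": "step_hand", "body": {
  "moves": [
    [0,0,0,0,0,0],
    [0,0,0,0,0,0],
    [0,0,0,0,0,0],
    [0,0,0,0,0,0]
  ]
}}

```text
time_s: 4.87
position: [0.506, 0.1144, 0.1119]
ee_rot: [2.699, 1.603, 0.004]
contact_force: [3.4, -1.7, -2.8]
width: 0.0118
gripper_force: 30.0
```

{"method": "step_hand", "body": {
  "moves": [
    [0,0,0,0,0,-0.1],
    [0,0,0,0,0,-0.1],
    [0,0,0,0,0,-0.1],
    [0,0,0,0,0,-0.1],
    [0,0,0,0,0,-0.1],
    [0,0,0,0,0,-0.035],
    [0,0,0,0,0,0],
    [0,0,0,0,0,0]
  ]
}}

```text
time_s: 5.53
position: [0.5054, 0.1145, 0.1119]
ee_rot: [2.18, 2.259, 0.002]
contact_force: [4.0, -1.4, -1.2]
width: 0.0115
gripper_force: 30.0
```

```bash
python3 -c "
from h import *
to(.505,.1153,.112,.039)
print(r.read_state()['ft_torque'])
b=r.get_image('scene')
u,v=proj('scene',(.505,.08,.106)).astype(int)
cv2.imwrite('pics/d2.png',cv2.resize(b[v-60:v+60,u-75:u+75,::-1],None,fx=5,fy=5,interpolation=cv2.INTER_CUBIC))
"
```

```text
d [ 0.0008 -0.0004 -0.0001] yaw 0.036 tilt [ 0.002 -0.001] j7 0.02
rz -0.0033500857734443112
[-0.5668987  -0.81544122  0.06815999]
```

View pics/d2.png

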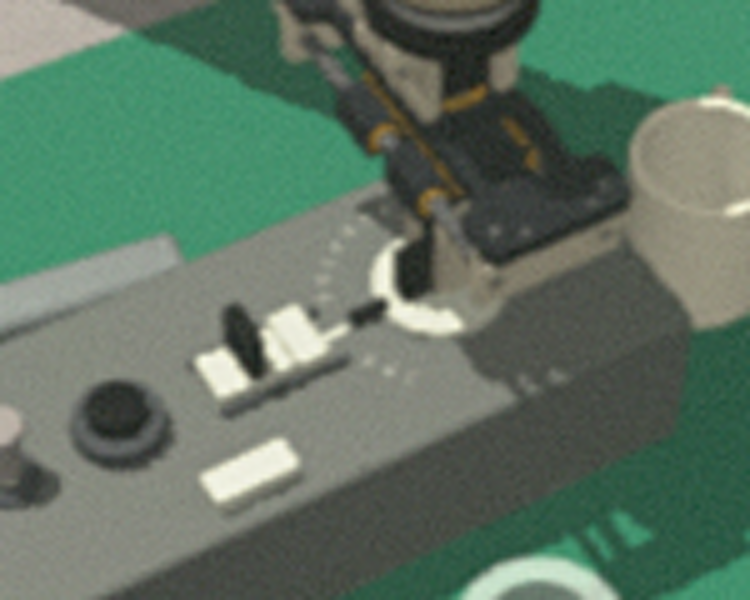

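The white mark at (325–347,325–340) lines up with the pointer at (352–385,303–320), so the dial is on the mark. I'll release and rise.

{"method": "step_hand", "body": {
  "moves": [
    [0,0,0,0,0,0],
    [0,0,0,0,0,0],
    [0,0,0,0,0,0],
    [0,0,-0.4,0,0,0],
    [0,0,-0.5,0,0,0],
    [0,0,-0.5,0,0,0],
    [0,0,0,0,0,0]
  ],
  "aperture": 0.04
}}

```text
time_s: 6.17
position: [0.5061, 0.1161, 0.1856]
ee_rot: [2.178, 2.261, 0.01]
contact_force: [0.5, 0.5, 0.2]
width: 0.0397
gripper_force: 0.0
```

```bash
python3 -c "
from h import *
to(.5106,-.0095,.18,.039)"
```

```text
d [-0.1257 -0.0003  0.0053] yaw 0.037 tilt [0.006 0.003] j7 -0.03
rz -0.0015224802766882206
```

Scaled: -0.0314 m is -0.628.

{"method": "step_hand", "body": {
  "moves": [
    [-0.628,0,0,0,0,0],
    [-0.628,0,0,0,0,0],
    [-0.628,0,0,0,0,0],
    [-0.628,0,0,0,0,0],
    [0,0,0,0,0,0],
    [0,0,0,0,0,0]
  ],
  "aperture": 0
}}

```text
time_s: 6.67
position: [0.5078, -0.0119, 0.181]
ee_rot: [-2.184, -2.256, 0.003]
contact_force: [0.7, 0.7, 0.5]
width: 0.0045
gripper_force: 0.0
```

Run:
```python
from h import *
to(.5106,-.0095,.118,.039)
b=r.get_image('scene')
u,v=proj('scene',(.505,.05,.106)).astype(int)
cv2.imwrite('pics/d3.png',cv2.resize(b[v-60:v+60,u-75:u+75,::-1],None,fx=5,fy=5,interpolation=cv2.INTER_CUBIC))
```

```text
d [0.0023 0.0031 0.063 ] yaw 0.033 tilt [-0.003  0.   ] j7 0.22
rz -0.0063601714400203235
```

View pics/d3.png

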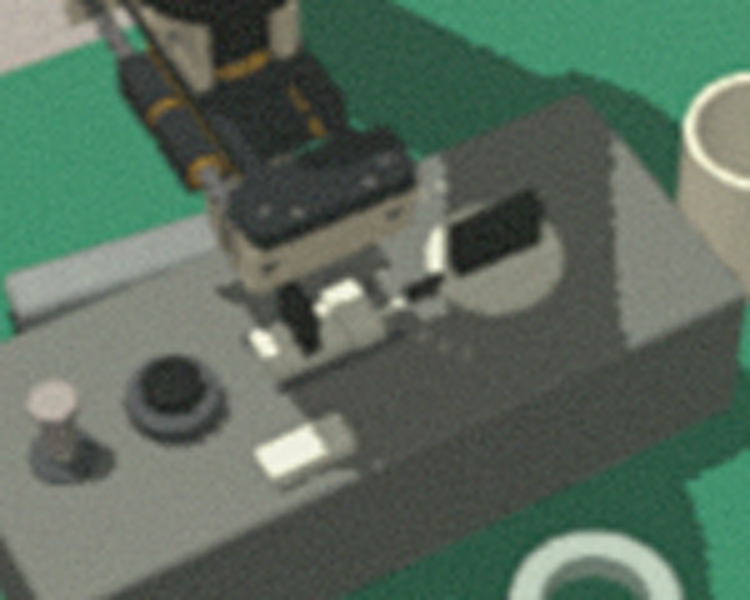

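Run:
```python
from h import *
o=proj('scene',(.505,.05,.106)).astype(int)-[75,60]
for p in [(.508,-.012,.181),(.508,-.012,.265),(.602,-.05,.265),(.602,.026,.265),(.526,-.02,.181),(.526,-.004,.181),(.526,-.004,.22),(.51,.0125,.138)]:
    print(p,((proj('scene',p)-o)*5).round())
```

```text
(0.508, -0.012, 0.181) [248. 250.]
(0.508, -0.012, 0.265) [236. 118.]
(0.602, -0.05, 0.265) [250. 314.]
(0.602, 0.026, 0.265) [427. 243.]
(0.526, -0.02, 0.181) [249. 286.]
(0.526, -0.004, 0.181) [283. 272.]
(0.526, -0.004, 0.22) [278. 213.]
(0.51, 0.0125, 0.138) [305. 295.]
```

Scaled: 0.025 m is 0.5, 0.02 m is 0.4.

{"method": "step_hand", "body": {
  "moves": [
    [0.03,0.06,0,0,0,0],
    [0,0,0.5,0,0,0],
    [0,0,0.4,0,0,0],
    [0,0,0.36,0,0,0],
    [0,0,0,0,0,0],
    [0,0,0,0,0,0],
    [0,0,0,0,0,0]
  ]
}}

```text
time_s: 7.3
position: [0.5127, -0.0077, 0.1193]
ee_rot: [2.177, 2.264, 0.002]
contact_force: [0.7, -0.3, -0.2]
width: 0.0002
gripper_force: 0.0
```

```bash
python3 -c "
from h import *
to(.5094,.0200,.118,.039)"
```

```text
d [ 0.0278 -0.0022  0.0013] yaw 0.039 tilt [0.001 0.   ] j7 0.26
rz -0.00014295178518231033
```

Scaled: 0.007 m is 0.14.

{"method": "step_hand", "body": {
  "moves": [
    [0.14,0,0,0,0,0],
    [0.14,0,0,0,0,0],
    [0.14,0,0,0,0,0],
    [0.14,0,0,0,0,0],
    [0,0,0,0,0,0],
    [0,0,0,0,0,0]
  ]
}}

```text
time_s: 7.8
position: [0.5107, 0.0206, 0.1187]
ee_rot: [-2.177, -2.263, -0.001]
contact_force: [0.1, 0.2, 0.2]
width: 0.0006
gripper_force: 0.0
```

{"method": "step_hand", "body": {
  "moves": [
    [0.08,0,0,0,0,0],
    [0.06,0,0,0,0,0],
    [0,0,0,0,0,0],
    [0,0,0,0,0,0]
  ]
}}

```text
time_s: 8.13
position: [0.5104, 0.0263, 0.1185]
ee_rot: [-2.18, -2.262, 0.001]
contact_force: [-0.2, -0.4, 0.2]
width: 0.0007
gripper_force: 0.3
```

{"method": "step_hand", "body": {
  "moves": [
    [0.06,0,0,0,0,0],
    [0,0,0,0,0,0],
    [0,0,0,0,0,0]
  ]
}}

```text
time_s: 8.38
position: [0.5104, 0.0265, 0.1186]
ee_rot: [2.18, 2.259, -0.004]
contact_force: [-0.1, -5.6, 0.8]
width: 0.0003
gripper_force: 2.6
```

Contact has built to 5.6 N, so the lock is either home or blocked. I'll push a little more and look.

{"method": "step_hand", "body": {
  "moves": [
    [0.08,0,0,0,0,0],
    [0,0,0,0,0,0],
    [0,0,0,0,0,0]
  ]
}}

```text
time_s: 8.63
position: [0.5104, 0.0266, 0.1187]
ee_rot: [2.181, 2.253, -0.009]
contact_force: [-0.9, -10.7, 1.2]
width: 0.0001
gripper_force: 5.4
```

{"method": "step_hand", "body": {
  "moves": [
    [-0.24,0,0,0,0,0],
    [0,0,-0.6,0,0,0],
    [0,0,-0.6,0,0,0],
    [-0.6,0,0,0,0,0],
    [-0.6,0,0,0,0,0],
    [0,0,0,0,0,0]
  ]
}}

```text
time_s: 9.13
position: [0.5134, -0.0455, 0.1798]
ee_rot: [2.187, 2.249, -0.002]
contact_force: [0.5, 0.5, 0.5]
width: 0.0006
gripper_force: 0.0
```

Run:
```python
from h import *
to(.5121,-.0525,.18,.039)
b=r.get_image('scene')
u,v=proj('scene',(.505,.05,.106)).astype(int)
cv2.imwrite('pics/d4.png',cv2.resize(b[v-60:v+60,u-75:u+75,::-1],None,fx=5,fy=5,interpolation=cv2.INTER_CUBIC))
o=np.array([u-75,v-60])
for y in(.0125,.0425):print(((proj('scene',(.5085,y,.138))-o)*5).round())
```

```text
d [-0.007  -0.0014 -0.0002] yaw 0.028 tilt [ 0.003 -0.004] j7 0.29
rz -0.010905924312522908
[304. 293.]
[364. 269.]
```

View pics/d4.png

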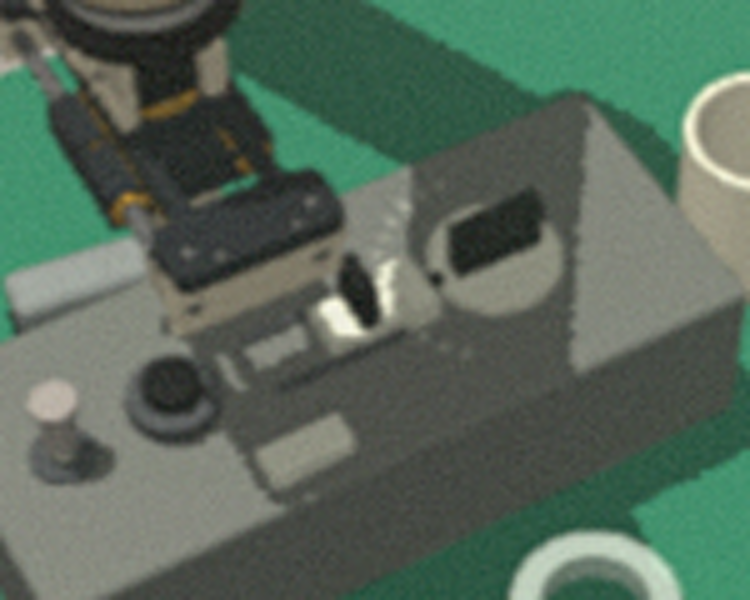

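The tab has moved about 60 px, which is 30 mm, and the hood covers the pointer, so the lock is home. Next is the button.

Scaled: 0.025 m is 0.5, 0.02 m is 0.4.

{"method": "step_hand", "body": {
  "moves": [
    [-0.13,-0.026,0,0,0,0],
    [0,0,0.5,0,0,0],
    [0,0,0.4,0,0,0],
    [0,0,0,0,0,0],
    [0,0,0,0,0,0],
    [0,0,0,0,0,0]
  ]
}}

```text
time_s: 9.68
position: [0.5126, -0.0447, 0.1343]
ee_rot: [2.178, 2.263, 0.001]
contact_force: [0.1, -0.3, 0.6]
width: 0.0009
gripper_force: 0.0
```

```bash
python3 -c "
from h import *
to(.5121,-.0525,.122,.039)"
```

```text
d [-0.0078 -0.0008  0.0123] yaw 0.038 tilt [0.001 0.   ] j7 0.33
rz -0.0008860654964162329
```

Scaled: 0.01 m is 0.2, -0.008 m is -0.16.

{"method": "step_hand", "body": {
  "moves": [
    [-0.16,0,0,0,0,0],
    [0,0,0.2,0,0,0],
    [0,0,0.12,0,0,0],
    [0,0,0.08,0,0,0],
    [0,0,0,0,0,0],
    [0,0,0,0,0,0]
  ]
}}

```text
time_s: 10.18
position: [0.5137, -0.0548, 0.1161]
ee_rot: [2.179, 2.258, 0.003]
contact_force: [-2.4, -1.2, 15.8]
width: 0.0003
gripper_force: 8.4
```

```bash
python3 -c "
from h import *
to(.5121,-.0525,.116,.039)"
```

```text
d [ 0.0023 -0.0015  0.0001] yaw 0.036 tilt [ 0.004 -0.001] j7 0.36
rz -0.003124831604535361
```

Fully pressed at 16 N. I'll retreat upward and look for the popped aerial.

{"method": "step_hand", "body": {
  "moves": [
    [0,0,0,0,0,0],
    [0,0,-0.7,0,0,0],
    [0,0,-0.8,0,0,0],
    [0,0,-0.5,0,0,0],
    [0,0,0,0,0,0],
    [0,0,0,0,0,0]
  ],
  "aperture": 0.05
}}

```text
time_s: 10.68
position: [0.5128, -0.0531, 0.2145]
ee_rot: [2.179, 2.262, 0.003]
contact_force: [-0.3, 0.2, -0.7]
width: 0.0356
gripper_force: 0.0
```

Run:
```python
from h import *
to(.5145,-.1075,.22,.039)
b=r.get_image('scene')
u,v=proj('scene',(.51,-.08,.14)).astype(int)
cv2.imwrite('pics/d5.png',cv2.resize(b[v-60:v+60,u-75:u+75,::-1],None,fx=5,fy=5,interpolation=cv2.INTER_CUBIC))
o=np.array([u-75,v-60])
for p in [(.5145,-.1075,.142),(.5145,-.1075,.162),(.512,-.0525,.122)]:print(((proj('scene',p)-o)*5).round())
```

```text
d [-0.0545 -0.0003 -0.0055] yaw 0.037 tilt [0.002 0.   ] j7 0.29
rz -0.0015886163438698642
[324. 333.]
[319. 305.]
[442. 309.]
```

View pics/d5.png

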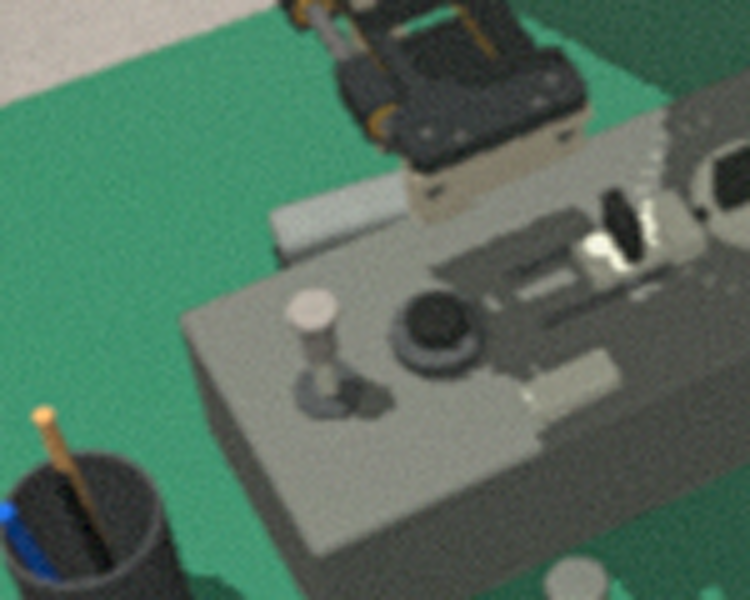

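The head's rim is at (313,307), where it should be after popping up. I'll move over it and descend with the fingers open.

Scaled: -0.0185 m is -0.37, -0.018 m is -0.36.

{"method": "step_hand", "body": {
  "moves": [
    [-0.36,0,0,0,0,0],
    [-0.36,0,0,0,0,0],
    [-0.37,0,0,0,0,0],
    [0,0,0,0,0,0],
    [0,0,0,0,0,0],
    [0,0,0,0,0,0]
  ],
  "aperture": 0.05
}}

```text
time_s: 11.23
position: [0.5136, -0.1063, 0.2123]
ee_rot: [-2.177, -2.261, 0.002]
contact_force: [0.6, 0.1, -0.1]
width: 0.05
gripper_force: 0.0
```

```bash
python3 -c "
from h import *
to(.5145,-.108,.116,.039)"
```

```text
d [-0.0019  0.0011  0.0963] yaw 0.038 tilt [-0.003  0.002] j7 0.4
rz -0.0010256738332692361
```

Scaled: 0.025 m is 0.5, 0.018 m is 0.36.

{"method": "step_hand", "body": {
  "moves": [
    [-0.02,0.02,0.5,0,0,0],
    [0,0,0.5,0,0,0],
    [0,0,0.5,0,0,0],
    [0,0,0.36,0,0,0],
    [0,0,0,0,0,0],
    [0,0,0,0,0,0],
    [0,0,0,0,0,0]
  ]
}}

```text
time_s: 11.82
position: [0.5161, -0.1081, 0.1214]
ee_rot: [2.178, 2.263, 0.001]
contact_force: [-0.0, -1.2, 0.4]
width: 0.0501
gripper_force: 0.0
```

{"method": "step_hand", "body": {
  "moves": [
    [0,0,0,0,0,0],
    [0,0,0,0,0,0],
    [0,0,0,0,0,0],
    [0,0,0,0,0,0],
    [0,0,0,0,0,0],
    [0,0,0,0,0,0],
    [0,0,0,0,0,0],
    [0,0,0,0,0,0]
  ],
  "aperture": 0
}}

```text
time_s: 12.48
position: [0.5148, -0.1087, 0.1205]
ee_rot: [-2.179, -2.261, 0.001]
contact_force: [-1.3, -0.1, 0.2]
width: 0.0206
gripper_force: 30.0
```

```bash
python3 -c "
from h import *
to(.5145,-.108,.116,.039)"
```

```text
d [ 0.0008 -0.0003  0.0045] yaw 0.037 tilt [-0.001  0.   ] j7 0.46
rz -0.002083811248711376
```

{"method": "step_hand", "body": {
  "moves": [
    [0,0,0,0,0,0],
    [0,0,0,0,0,0],
    [0,0,0,0,0,0]
  ]
}}

```text
time_s: 12.73
position: [0.5149, -0.1087, 0.1205]
ee_rot: [-2.18, -2.261, 0.001]
contact_force: [-1.7, -0.2, -0.1]
width: 0.0202
gripper_force: 30.0
```

{"method": "step_hand", "body": {
  "moves": [
    [0,0,-0.06,0,0,0],
    [0,0,-0.06,0,0,0],
    [0,0,-0.06,0,0,0],
    [0,0,-0.06,0,0,0],
    [0,0,0,0,0,0],
    [0,0,0,0,0,0]
  ]
}}

```text
time_s: 13.23
position: [0.515, -0.1087, 0.1328]
ee_rot: [-2.18, -2.262, 0.001]
contact_force: [-2.7, -0.7, -1.2]
width: 0.0207
gripper_force: 30.0
```

The opening is 20.7 mm, so the pads are on the rim. I'll regrip about 10 mm lower, on the cylinder.

{"method": "step_hand", "body": {
  "moves": [
    [0,0,0.06,0,0,0],
    [0,0,0.06,0,0,0],
    [0,0,0.06,0,0,0],
    [0,0,0.06,0,0,0],
    [0,0,0,0,0,0],
    [0,0,0,0,0,0]
  ]
}}

```text
time_s: 13.73
position: [0.515, -0.1087, 0.1203]
ee_rot: [-2.179, -2.261, 0.001]
contact_force: [-3.3, -0.7, 0.2]
width: 0.0202
gripper_force: 30.0
```

{"method": "step_hand", "body": {
  "moves": [
    [0,0,0,0,0,0],
    [0,0,0,0,0,0],
    [0,0,0.06,0,0,0],
    [0,0,0.06,0,0,0],
    [0,0,0.06,0,0,0],
    [0,0,0,0,0,0],
    [0,0,0,0,0,0],
    [0,0,0,0,0,0]
  ],
  "aperture": 0.04
}}

```text
time_s: 14.4
position: [0.5155, -0.1087, 0.1116]
ee_rot: [2.18, 2.262, 0.0]
contact_force: [-0.4, -0.5, -0.3]
width: 0.0398
gripper_force: 0.0
```

{"method": "step_hand", "body": {
  "moves": [
    [0,0,0,0,0,0],
    [0,0,0,0,0,0],
    [0,0,0,0,0,0],
    [0,0,0,0,0,0],
    [0,0,0,0,0,0],
    [0,0,0,0,0,0],
    [0,0,0,0,0,0],
    [0,0,0,0,0,0]
  ],
  "aperture": 0
}}

```text
time_s: 15.07
position: [0.5149, -0.1087, 0.1115]
ee_rot: [-2.179, -2.261, 0.001]
contact_force: [-2.3, -0.1, -0.3]
width: 0.0208
gripper_force: 30.0
```

The rim still meets the finger first, because the fingers are flat higher up. This lower grip leaves slip margin, so I'll pull and watch for slip.

{"method": "step_hand", "body": {
  "moves": [
    [0,0,-0.1,0,0,0],
    [0,0,-0.1,0,0,0],
    [0,0,-0.1,0,0,0],
    [0,0,-0.1,0,0,0],
    [0,0,-0.1,0,0,0],
    [0,0,-0.1,0,0,0],
    [0,0,0,0,0,0],
    [0,0,0,0,0,0]
  ]
}}

```text
time_s: 15.73
position: [0.5151, -0.1087, 0.1418]
ee_rot: [-2.18, -2.262, 0.0]
contact_force: [-2.8, -0.7, -1.9]
width: 0.0203
gripper_force: 30.0
```

{"method": "step_hand", "body": {
  "moves": [
    [0,0,-0.1,0,0,0],
    [0,0,-0.1,0,0,0],
    [0,0,-0.06,0,0,0],
    [0,0,0,0,0,0],
    [0,0,0,0,0,0],
    [0,0,0,0,0,0]
  ]
}}

```text
time_s: 16.23
position: [0.515, -0.1087, 0.1542]
ee_rot: [-2.179, -2.262, 0.001]
contact_force: [-1.4, -0.4, -5.9]
width: 0.0205
gripper_force: 30.0
```

Scaled: -0.005 m is -0.1.

{"method": "step_hand", "body": {
  "moves": [
    [0,0,-0.1,0,0,0],
    [0,0,-0.1,0,0,0],
    [0,0,-0.1,0,0,0],
    [0,0,-0.1,0,0,0],
    [0,0,-0.1,0,0,0],
    [0,0,-0.1,0,0,0],
    [0,0,0,0,0,0],
    [0,0,0,0,0,0]
  ]
}}

```text
time_s: 16.9
position: [0.5151, -0.1086, 0.1848]
ee_rot: [-2.18, -2.262, 0.0]
contact_force: [-2.2, -0.7, -8.0]
width: 0.0207
gripper_force: 30.0
```

{"method": "step_hand", "body": {
  "moves": [
    [0,0,-0.1,0,0,0],
    [0,0,-0.1,0,0,0],
    [0,0,-0.1,0,0,0],
    [0,0,-0.02,0,0,0],
    [0,0,0,0,0,0],
    [0,0,0,0,0,0]
  ]
}}

```text
time_s: 17.4
position: [0.5152, -0.1087, 0.2006]
ee_rot: [-2.18, -2.262, 0.0]
contact_force: [-3.2, -1.2, -8.8]
width: 0.0207
gripper_force: 30.0
```

{"method": "step_hand", "body": {
  "moves": [
    [0,0,-0.04,0,0,0],
    [0,0,0,0,0,0],
    [0,0,0,0,0,0]
  ]
}}

```text
time_s: 17.65
position: [0.5151, -0.1087, 0.2025]
ee_rot: [-2.18, -2.262, 0.001]
contact_force: [-3.2, -0.4, -8.6]
width: 0.0206
gripper_force: 30.0
```

Scaled: -0.002 m is -0.04.

{"method": "step_hand", "body": {
  "moves": [
    [0,0,-0.04,0,0,0],
    [0,0,0,0,0,0],
    [0,0,0,0,0,0]
  ]
}}

```text
time_s: 17.9
position: [0.5147, -0.1085, 0.203]
ee_rot: [-2.179, -2.261, 0.003]
contact_force: [0.2, -1.6, -22.6]
width: 0.0206
gripper_force: 30.0
```

{"method": "step_hand", "body": {
  "moves": [
    [0,0,-0.04,0,0,0],
    [0,0,0,0,0,0],
    [0,0,0,0,0,0]
  ]
}}

```text
time_s: 18.15
position: [0.5138, -0.1083, 0.2034]
ee_rot: [-2.177, -2.259, 0.006]
contact_force: [3.0, -3.0, -30.7]
width: 0.0209
gripper_force: 30.0
```

The second stop is firm at 31 N. I'll ease back a little, check that it holds steady, and look once.

Scaled: 0.0025 m is 0.05.

{"method": "step_hand", "body": {
  "moves": [
    [0,0,0.05,0,0,0],
    [0,0,0,0,0,0],
    [0,0,0,0,0,0],
    [0,0,0,0,0,0],
    [0,0,0,0,0,0],
    [0,0,0,0,0,0],
    [0,0,0,0,0,0],
    [0,0,0,0,0,0]
  ]
}}

```text
time_s: 18.82
position: [0.5144, -0.1084, 0.2033]
ee_rot: [-2.178, -2.261, 0.002]
contact_force: [-0.3, -1.4, -25.5]
width: 0.0207
gripper_force: 30.0
```

Run:
```python
from h import *
b=r.get_image('scene')
cv2.imwrite('pics/d6.png',cv2.resize(b[130:290,150:370,::-1],None,fx=3.5,fy=3.5,interpolation=cv2.INTER_CUBIC))
```

```text
(no output)
```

View pics/d6.png

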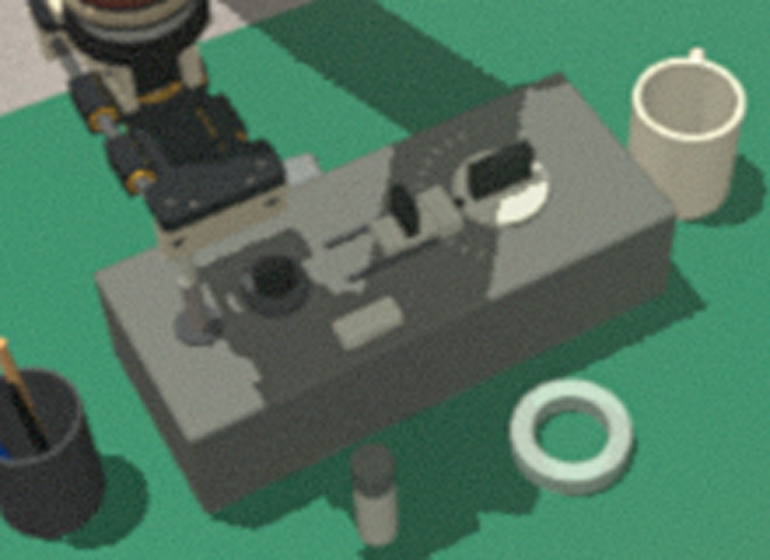

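The picture shows the aerial drawn out under the gripper at (190,290), the lock home at (410,210), and the bystanders in place. The hold is steady, so I'm handing in.

```bash
python3 -c "
from h import *
print(r.finish_job())"
```

```text
the job is handed in; nothing more can be done
None
```

I handed the job in at about 19 s on the robot's clock, but the hand-in gave no verdict: the dial is at its mark, the lock is home, and the aerial is held by its rim at the second stop with about 25 N of pull; no bystander looked moved in the last picture.

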